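# Set the cam-timing stand and lock it

### The arm

A 6-joint arm with a two-finger parallel gripper is mounted at the origin on a cart in front of the work surface, level with it; the furniture and walls round the work are solid. World frame = base frame: x ahead of the robot, y to its left, z up, the work surface at z = 0. Lengths are in m, angles in rad, forces in N, time in s.
With the tool pointing down it reaches from about 0.15 to 0.775 m from the base axis. Payload 6.1 kg.
Tool frame: the origin (TCP) lies between the finger pads; the fingertips stand 25 mm ahead of it and the grasp point (between the pads) lies 6 mm ahead of it; z points along the fingers, y is the line along which they close (so a half turn about z gives the same grasp; the last joint's range is limited). The gripper opens to 85 mm and grips with 20 to 120 N. Pads are 22 mm wide; open, the fingers measure 114 mm over their backs; the gripper's body (76 mm by 85 mm) begins 54 mm behind the grasp point. The pads swing forward as they close: fully open they stand 13 mm farther back than shut.
Start: joints at [-1.189, 0.126, -0.04, 1.405, 0, 1.571], TCP at [0.196, -0.487, 0.234] pointing down, gripper open.
Joint ranges: [-2.72, 2.72], [-0.95, 1.95], [-1.27, 1.35], [-1.78, 2.02], [-1.46, 1.47], [-3.14, 3.14]. Speed limits (rad/s): [2.39, 2.39, 3.01, 3.14, 3.14, 3.14].

### API

Orientations are given as a 3x3 rotation matrix whose columns are the frame's x, y, z axes.
In Python, from plant import * gives the robot as it stands.
- The arm moves only by the tool arm_command, never from a script. Its arguments are lists of equal length, an entry for each row: "xyz": the shift along the tool's x, y, z in units of 40 mm (1.0 is 40 mm), a list of three; "rot": the turn, a rotation vector about the tool's x, y, z in units of 5 degrees (1.0 is 5 degrees), a list of three; "claw": the opening, from 0 (shut) to 1 (fully open). In form: {"xyz": [[tx, ty, tz], ...], "rot": [[rx, ry, rz], ...], "claw": [claw, ...]}. A call has 1 to 10 rows; each row is the pose to reach, as a shift and turn from the pose commanded when the call began, along the tool's axes at that moment; what a row does not reach only later rows make up. A row lasts 1/8 s, in which the tool goes at most 62.5 mm and 10.7 degrees, less where a joint would pass 70% of its speed; a pose out of reach is approached as far as the arm can. A call with a gripper value outside its range is refused whole. The fingers move at their own pace and stop on an object; "force" is the grip in N (left out, the last holds). Time passes only in rows, so rows that repeat a pose let the fingers close. It gives the time, the measured TCP pose, the force, the opening and the grip force at its end, in the units of the state.
- get_obs(): the state, without advancing time (a new reading comes with each control period).
- capture(name): name is "scene" or "top" or "wrist"; returns a dict with "color" (420x560x3 uint8, red, green, blue), "mtx" (3x3 intrinsics, pixels), "R" (3x3) and "t" (3): a world point X has camera coordinates R X + t; the wrist camera has in their place "mount" (4x4, takes a point from camera to tool coordinates, whose origin is the TCP and whose axes are the flange's). Camera axes: x right, y down, z forward; pixel columns grow to the right and rows downward; lengths in m; the calibration is good to about 2 mm. A picture is of the moment at which its call begins: read the wrist's pose just before it. There is no depth.
- hand_in(): hands the job in; it is judged then, once.
The state is a dict: "time_s": time; "q": joint angles; "dq": joint speeds; "joint_torque": joint torques, N m; "eef_pos": TCP position; "eef_rot": TCP orientation; "force": force on the tool from outside, world axes, zero at the start; "moment": the same for the moment, N m; "gripper_width": opening from 0.0 (shut) to 1.0 (fully open); "finger_force": force on a finger pad.
Only numpy, scipy, OpenCV 4.12 (cv2) and the standard library are available. Lean on these libraries where they do the work, as an engineer would, in place of code of your own. Each camera call takes 0.05 s, during which the arm holds its last target. There are 200 camera calls.

### The job

On the cam-timing stand, push one of the three bars round with a fingertip until the tip of the pointed bar stands right over the post with the cone-shaped top. Then push the lock lever with a fingertip anticlockwise (seen from above) all the way to its stop, leaving the pointer where it is. Only push: grip and lift nothing, keep off the camshaft in the middle, do not force anything, and leave the parts lying around where they are.

Things in the scene. Friction and masses are not known exactly. Their poses are not given: they have to be found in the camera images.
- stand: Cam-timing stand, fixed to the table: a dark steel disc 330 mm across, 12 mm thick, with a degree scale, and at its left a tongue 100 mm wide that carries the lock lever (reaching 255 mm from the disc's centre). Origin: centre of the disc's underside, on the table; y points along the tongue, z up. Place and yaw vary. The spindle stands on the disc's centre.
- spider (a joint): Turn of the spider (three level bars on an upright spindle), rad, positive anticlockwise from above, -3.0 to 3.0. At q the pointed bar's direction is stand yaw + pi + q (at 0: along the stand's -x). It starts within 0.43 of 0. Friction holds it where it is left: about 0.15 N m, so 1.7 N at 90 mm from the spindle.
- pointer_tip (a point): Tip of the pointed bar, 140 mm from the spindle and 73 mm above the table; the bar tapers from 115 mm outwards. The other two bars, 120 degrees from it and each other, end in black balls of 20 mm diameter centred 112 mm from the spindle.
- spindle (a point): Point on the spindle axis at the height of the bars' axes, 73 mm above the table. The bars are round steel, 12 mm in diameter (undersides 67 mm above the table), on a grey hub 60 mm across.
- cam: The camshaft, part of the spider and turning with it, standing upright in the hub, its 72 mm timing gear uppermost, about 85 to 108 mm above the table, its end reaching up to 125 mm. Not to be touched. The origin is not a useful point.
- cone_post: The goal post, steel, 18 mm across, with a cone-shaped top; its tip is 56 mm above the table, 17 mm below the bars' axes. Fixed on the disc 140 mm from the spindle. Origin: centre of its foot, 12 mm above the table. It and two flat-topped posts change places, at 85, 235 and 290 degrees anticlockwise from the stand's x axis.
- flat_post_a: Plain post with a flat top, 18 mm across, top 56 mm above the table, fixed on the disc 140 mm from the spindle; not the goal. Origin: centre of its foot.
- flat_post_b: A second plain flat-topped post, the same.
- lock (a joint): Turn of the lock lever about its upright pivot, rad, positive anticlockwise from above: 0 released, 1.57 at its stop (locked). Starts between 0 and 0.3. At q the lever points 1.309 + q rad anticlockwise from the stand's x axis. Friction holds it: 0.08 N m, so 1.2 N at 65 mm from the pivot. It moves nothing else.
- lever_pivot (a point): Lever's pivot axis at the height of the lever's axis: 205 mm from the spindle along the stand's y axis, 50 mm above the table.
- lever_end (a point): Outer end of the lever, 92 mm from the pivot, 50 mm above the table. The lever is a level round bar of 10 mm diameter, with a black handle of up to 18 mm diameter over its outer 27 mm.
- spark_plug: Loose spark plug, 76 mm long, 23 mm high, lying on the disc about 95 mm from the spindle; its top is about 35 mm above the table, under the bars. Origin under its middle. Leave it.
- piston_rod: Loose piston with connecting rod, 68x170x66 mm, lying behind the stand. Origin under its middle. Leave it.
- carburettor: Loose carburettor, 101x91x70 mm, behind the stand to the right. Origin under its middle. Leave it.
- spanner: Loose small spanner, 25x127x8 mm, lying to the right of the stand. Origin under its middle. Leave it.
- pliers: Loose pliers, 65x181x17 mm, lying behind the stand to the left. Origin under its middle. Leave it.

How it is judged:
On the way, in this order (a step that is already met when the one before it is completed fails the run):
1. the pointer tip stands over the cone-topped post, the lever still released (horizontal distance between pointer_tip and cone_post below 0.008 m and value of joint lock below 0.6 rad), for 0.2 s.
2. the lever is at its stop, the pointer still over the cone-topped post (horizontal distance between pointer_tip and cone_post below 0.008 m and value of joint lock above 1.45 rad), for 0.2 s.
At the end, for the whole second after the job is handed in: The pointer tip is within 8 mm (level distance) of the cone-topped post's axis and at rest, the lock lever is within 0.12 rad of its stop (1.45 or more), and no loose part lies over 30 mm from where it was (all of step 2 and velocity of joint spider between -0.05 and 0.05 rad/s and distance of each of spark_plug, piston_rod, carburettor, spanner, pliers from where it was at the start of the episode below 0.03 m); the robot touches nothing.
It fails at once if the lever is pushed over (past 0.6 rad) while the pointer is over 15 mm from the cone-topped post (value of joint lock above 0.6 rad and horizontal distance between pointer_tip and cone_post above 0.015 m).
It fails at once if the robot touches the camshaft (over 1 N) (contact force between any of the fingers, the arm and cam above 1 N).
It fails at once if a bar or the lever is forced or squeezed with more than 40 N (contact force between the fingers and stand above 40 N).
It fails at once if a loose part is lifted or pushed away by more than 30 mm (distance of any of spark_plug, piston_rod, carburettor, spanner, pliers from where it was at the start of the episode above 0.03 m).
It also fails if it takes over 61 s, if anything falls off the work surface, if the arm or the gripper's body presses on something with over 40 N, if the wrist force passes 120 N, or if a joint passes its speed limit or range.

## Working session

There is one attempt and no reset: what is moved stays moved. The work goes in short steps, Python scripts to look and compute and a tool call to move; the robot and the scene stay as the last step left them, time stands still between calls to the robot, and variables do not carry over. Pictures are saved under pics/ and viewed, at most 10 in all, crops included, and the job is handed in when it is done.

Besides the shell and the picture viewer there is one more tool, called as name(argument=value, ...) on one line, values as JSON. arm_command: Moves the arm, as the interface text tells. Its arguments: {"type":"object","properties":{"xyz":{"type":"array"},"rot":{"type":"array"},"claw":{"type":"array"},"force":{"type":"number"}},"required":["xyz","rot","claw"]}

```bash
mkdir -p pics; python3 - <<'E'
from plant import *
import cv2,pickle
d={}
for n in("top","scene"):
    c=capture(n);d[n]=c
    cv2.imwrite(f"pics/{n}0.png",cv2.resize(c["color"][:,:,::-1],(800,600),interpolation=cv2.INTER_CUBIC))
    print(n,c["mtx"].round(1).tolist(),(-c["R"].T@c["t"]).round(3))
pickle.dump(d,open("d.pkl","wb"))
o=get_obs();print(o["eef_pos"],o["eef_rot"].round(3) if hasattr(o["eef_rot"],'round') else o["eef_rot"],o["time_s"])
E
```

```text
top [[410.3, 0.0, 284.9], [0.0, 410.3, 206.9], [0.0, 0.0, 1.0]] [0.398 0.018 1.033]
scene [[388.8, 0.0, 277.2], [0.0, 388.8, 209.8], [0.0, 0.0, 1.0]] [0.105 0.71  0.715]
[ 0.1954498  -0.48683052  0.23288023] [[ 0.928  0.373 -0.001]
 [ 0.373 -0.928  0.001]
 [-0.    -0.002 -1.   ]] 0.1
```

View pics/top0.png

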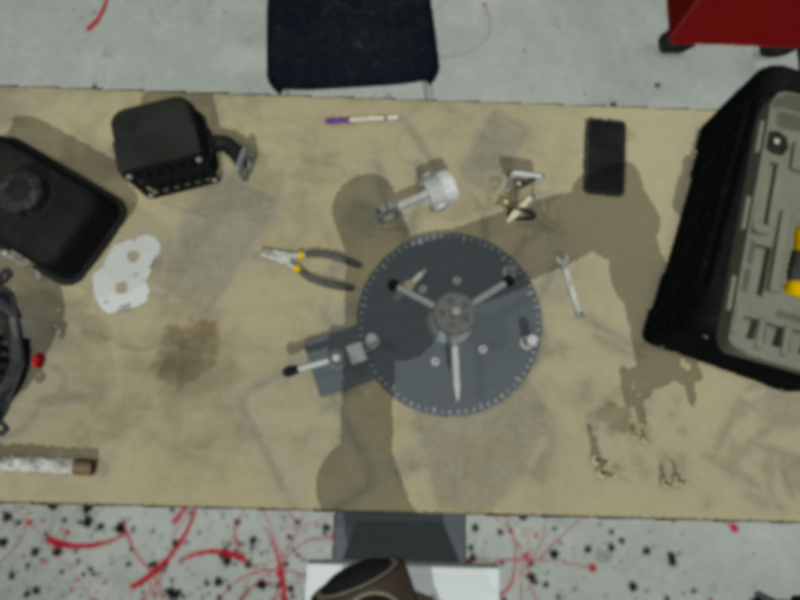

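View pics/scene0.png

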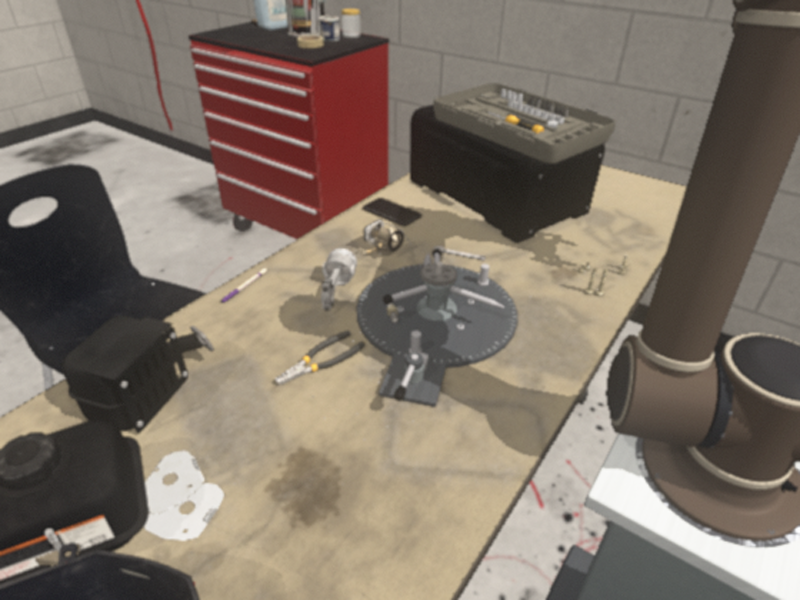

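The top view shows the disc at about (449,323), the pointer tip at (457,400), the balls at (392,286) and (510,281), and the tongue with its lever to the left, handle end at (290,371). Posts are near (372,340), (529,341) and (510,272). I need enlarged crops to tell which one has the cone top.

```bash
python3 - <<'E'
import cv2,pickle,numpy as np
d=pickle.load(open("d.pkl","rb"))
a=d["top"]["color"][155:300,190:390,::-1]
cv2.imwrite("pics/topc.png",cv2.resize(a,(800,580),interpolation=cv2.INTER_CUBIC))
b=d["scene"]["color"][170:290,240:370,::-1]
cv2.imwrite("pics/scenec.png",cv2.resize(b,(650,600),interpolation=cv2.INTER_CUBIC))
E
```

```text
(no output)
```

View pics/topc.png

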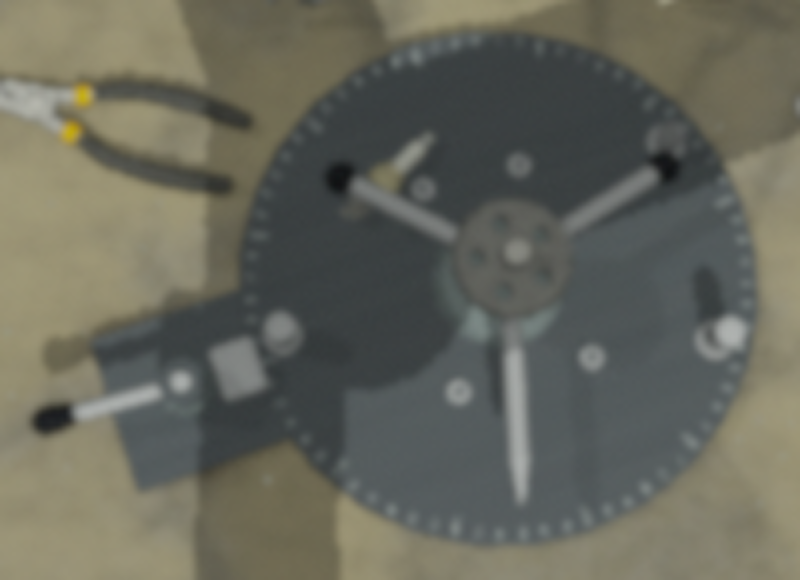

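View pics/scenec.png

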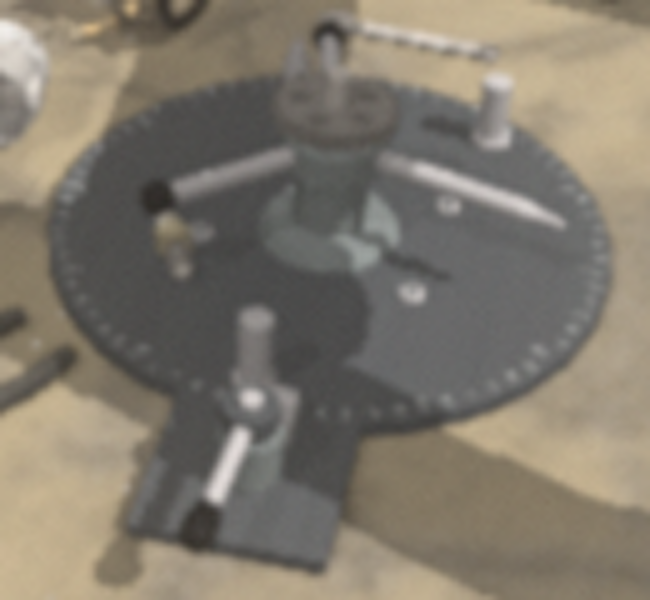

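The 235° post, at (731,331) in the top crop, and the 85° post, at (283,330), look flat in the scene crop. The 290° post, at (668,137), is half hidden but looks pointed, so I'll confirm it with the wrist camera. First I fit the stand pose and both joints from these pixels.

```bash
cat > h.py <<'E'
import numpy as np,pickle
from scipy.optimize import least_squares
def proj(c,X):
    p=c["mtx"]@(c["R"]@X+c["t"]);return p[:2]/p[2]
def ray(c,uv,z):
    d=c["R"].T@np.linalg.solve(c["mtx"],[*uv,1]);o=-c["R"].T@c["t"];return o+d*(z-o[2])/d[2]
def model(p):
    cx,cy,yaw,q,l=p
    P=lambda r,a,z,o=(cx,cy):np.array([o[0]+r*np.cos(a),o[1]+r*np.sin(a),z])
    a=yaw+np.pi+q; R=np.deg2rad
    pv=P(.205,yaw+np.pi/2,.05)
    return dict(tip=P(.14,a,.073),bL=P(.112,a-R(120),.073),bR=P(.112,a+R(120),.073),pv=pv,le=P(.092,yaw+1.309+l,.05,pv[:2]),
      p85=P(.14,yaw+R(85),.056),p235=P(.14,yaw+R(235),.056),p290=P(.14,yaw+R(290),.056),sp=P(0,0,.125))
E
python3 - <<'E'
from h import *
d=pickle.load(open("d.pkl","rb"))
T=dict(tip=(521,503),bL=(341,178),bR=(664,166),le=(33,423),p85=(283,330),p235=(731,331),p290=(668,137),sp=(517,250))
S=dict(tip=(564,223),bL=(157,195),bR=(330,35),le=(197,545),p85=(257,316),p235=(497,82))
obs=[("top",k,(np.array(v)+.5)/4-.5+[190,155]) for k,v in T.items()]+[("scene",k,(np.array(v)+.5)/5-.5+[240,170]) for k,v in S.items()]
f=lambda p:np.concatenate([proj(d[n],model(p)[k])-uv for n,k,uv in obs])
s=least_squares(f,[.4,-.05,.26,-.1,.1],loss="soft_l1")
print(s.x.round(4)); 
for (n,k,_),r in zip(obs,f(s.x).reshape(-1,2)):print(n,k,r.round(1))
for k,v in model(s.x).items():print(k,v.round(3))
pickle.dump(s.x,open("p.pkl","wb"))
E
```

```text
[ 0.5558 -0.0706  0.3747 -0.3088  0.1811]
top tip [0.1 0.8]
top bL [0.2 0.4]
top bR [0.1 0.7]
top le [-0.1  1.1]
top p85 [-0.6 -0.1]
top p235 [0.1 0.2]
top p290 [ 2.5 -2.5]
top sp [0.1 0.4]
scene tip [-0.6 -0. ]
scene bL [-0.1  0.2]
scene bR [-0.6 -0.1]
scene le [-1. -0.]
scene p85 [-0.1 -0. ]
scene p235 [-0.4 -0.9]
tip [ 0.416 -0.08   0.073]
bL [0.605 0.03  0.073]
bR [ 0.618 -0.164  0.073]
pv [0.481 0.12  0.05 ]
le [0.454 0.208 0.05 ]
p85 [0.516 0.064 0.056]
p235 [ 0.523 -0.207  0.056]
p290 [ 0.649 -0.175  0.056]
sp [ 0.556 -0.071  0.125]
```

The fit is tight, with most residuals under 1 px. The spindle is at (0.556,-0.071), yaw is 21.5° and the pointer's world angle is 184°. I'll close the fingers and move above the clockwise side of the pointer, then look with the wrist camera.

arm_command(xyz=[[1.2, -0.9, 0], [2.4, -1.8, 0], [3.6, -2.7, 0], [4.8, -3.6, 0], [6.0, -4.5, 0], [7.2, -5.4, 0], [8.4, -6.3, 0], [9.6, -7.2, 0], [10.6, -8.0, 0], [10.6, -8.0, 0]], rot=[[0, 0, -1.6], [0, 0, -3.2], [0, 0, -4.8], [0, 0, -6.4], [0, 0, -8], [0, 0, -9.6], [0, 0, -11.2], [0, 0, -12.8], [0, 0, -14.4], [0, 0, -14.4]], claw=[0, 0, 0, 0, 0, 0, 0, 0, 0, 0])

```text
time_s: 1.35
eef_pos: [0.4708, -0.0295, 0.2328]
eef_rot: [[-0.073, 0.997, -0.001], [0.997, 0.073, 0.0], [0.001, -0.001, -1.0]]
force: [-0.1, -0.3, 0.0]
gripper_width: -0.001
finger_force: 0.0
```

```bash
python3 - <<'E'
from plant import *
import cv2,numpy as np
from h import *
o=get_obs();print(np.round(o["eef_pos"],4),np.round(o["eef_rot"],3).tolist(),np.round(o["q"],2),o["gripper_width"],o["time_s"])
c=capture("wrist");cv2.imwrite("pics/w0.png",cv2.resize(c["color"][:,:,::-1],(800,600),interpolation=cv2.INTER_CUBIC))
print(np.round(c["mount"],3).tolist())
m=model(pickle.load(open("p.pkl","rb")))
M=np.linalg.inv(c["mount"]);R=np.array(o["eef_rot"])
for k,v in m.items():
    X=M@np.r_[R.T@(v-o["eef_pos"]),1];u=c["mtx"]@X[:3];print(k,(u[:2]/u[2]*800/560).round())
E
```

```text
[ 0.4708 -0.0295  0.2328] [[-0.073, 0.997, -0.001], [0.997, 0.073, 0.0], [0.001, -0.001, -1.0]] [-0.06  0.03 -0.15  1.4   0.    1.43] -0.0009546138839191995 1.35
[[-0.0, -0.955, -0.297, 0.075], [1.0, 0.0, -0.001, 0.0], [0.001, -0.297, 0.955, -0.141], [0.0, 0.0, 0.0, 1.0]]
tip [297. 344.]
bL [641. 184.]
bR [598. 482.]
pv [431.  -7.]
le [ 394. -212.]
p85 [484. 108.]
p235 [447. 510.]
p290 [629. 484.]
sp [550. 383.]
```

View pics/w0.png

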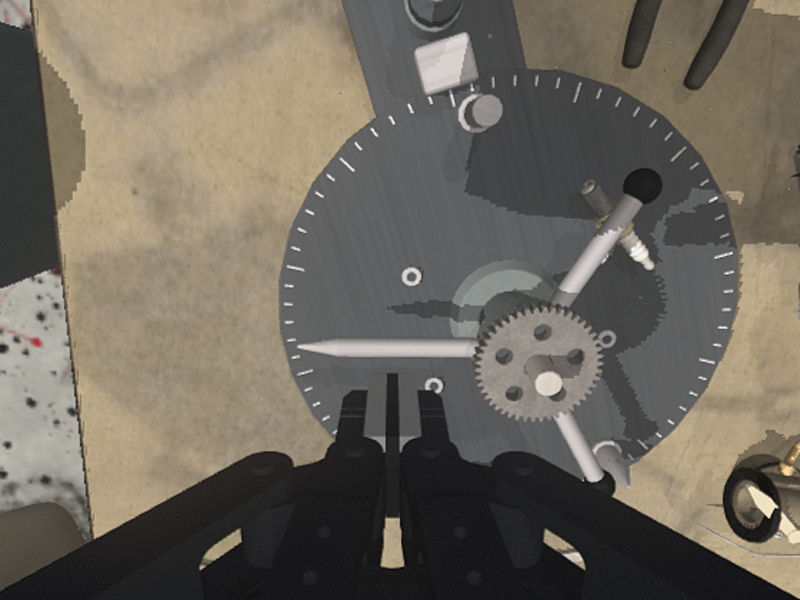

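The wrist picture shows the cone's tip at about (629,484), which matches the predicted 290° post. The 85° post at (485,110) is flat, so 290° is the goal (world 311.5°). Next I plan the descent and the sweep.

```bash
cat >> h.py <<'E'
def rows(pos,R,targets):
    from scipy.spatial.transform import Rotation as Ro
    for (xy,z,yaw) in targets:   # yaw of tool x, tool down
        c,s=np.cos(yaw),np.sin(yaw);G=np.array([[c,s,0],[s,-c,0],[0,0,-1.]])
        t=R.T@(np.array([*xy,z])-pos)/.04; r=np.rad2deg(Ro.from_matrix(R.T@G).as_rotvec())/5
        print(t.round(2).tolist(),r.round(2).tolist())
def fing(p,a,r=.095,off=.017):
    a=np.deg2rad(a);return (p[0]+r*np.cos(a)+off*np.sin(a),p[1]+r*np.sin(a)-off*np.cos(a)),a-np.pi/2
def nom(xy,z,yaw):
    c,s=np.cos(yaw),np.sin(yaw);return np.array([*xy,z]),np.array([[c,s,0],[s,-c,0],[0,0,-1.]])
E
python3 - <<'E'
from plant import *
from h import *
p=pickle.load(open("p.pkl","rb"));o=get_obs()
xy,y=fing(p,172);print(xy)
rows(np.array(o["eef_pos"]),np.array(o["eef_rot"]),[(xy,.085,y)])
pos,R=nom(xy,.085,y)
def T(A): 
    r=[]
    for a in A:
        xy,y=fing(p,a);r.append((xy,.085,y))
    return r
rows(pos,R,T(range(178,233,6)));print()
xy,y=fing(p,232);pos,R=nom(xy,.085,y)
rows(pos,R,T(list(range(238,293,6))))
E
```

```text
(np.float64(0.46413672761129926), np.float64(-0.040502779076959844))
[-0.23, -0.16, 3.7] [-0.02, 0.0, 2.41]
[-0.25, -0.03, 0.0] [0.0, 0.0, -1.2]
[-0.5, -0.04, 0.0] [0.0, 0.0, -2.4]
[-0.75, -0.02, 0.0] [0.0, 0.0, -3.6]
[-1.0, 0.03, 0.0] [0.0, 0.0, -4.8]
[-1.24, 0.11, 0.0] [0.0, 0.0, -6.0]
[-1.48, 0.2, 0.0] [0.0, 0.0, -7.2]
[-1.7, 0.33, 0.0] [0.0, 0.0, -8.4]
[-1.91, 0.47, 0.0] [0.0, 0.0, -9.6]
[-2.1, 0.64, 0.0] [0.0, 0.0, -10.8]
[-2.27, 0.82, 0.0] [0.0, 0.0, -12.0]

[-0.25, -0.03, 0.0] [0.0, 0.0, -1.2]
[-0.5, -0.04, 0.0] [0.0, 0.0, -2.4]
[-0.75, -0.02, 0.0] [0.0, 0.0, -3.6]
[-1.0, 0.03, 0.0] [0.0, 0.0, -4.8]
[-1.24, 0.11, 0.0] [0.0, 0.0, -6.0]
[-1.48, 0.2, 0.0] [0.0, 0.0, -7.2]
[-1.7, 0.33, 0.0] [0.0, 0.0, -8.4]
[-1.91, 0.47, 0.0] [0.0, 0.0, -9.6]
[-2.1, 0.64, 0.0] [0.0, 0.0, -10.8]
[-2.27, 0.82, 0.0] [0.0, 0.0, -12.0]
```

arm_command(xyz=[[-0.23, -0.16, 0.9], [-0.23, -0.16, 1.8], [-0.23, -0.16, 2.7], [-0.23, -0.16, 3.4], [-0.23, -0.16, 3.7], [-0.23, -0.16, 3.7]], rot=[[0, 0, 1.2], [0, 0, 2.4], [0, 0, 2.4], [0, 0, 2.4], [0, 0, 2.4], [0, 0, 2.4]], claw=[0, 0, 0, 0, 0, 0])

```text
time_s: 2.15
eef_pos: [0.4634, -0.0425, 0.0854]
eef_rot: [[0.143, 0.99, -0.001], [0.99, -0.143, -0.0], [-0.0, -0.001, -1.0]]
force: [-0.4, 0.6, 0.5]
gripper_width: -0.001
finger_force: 0.0
```

arm_command(xyz=[[-0.25, -0.03, 0], [-0.5, -0.04, 0], [-0.75, -0.02, 0], [-1.0, 0.03, 0], [-1.24, 0.11, 0], [-1.48, 0.2, 0], [-1.7, 0.33, 0], [-1.91, 0.47, 0], [-2.1, 0.64, 0], [-2.27, 0.82, 0]], rot=[[0, 0, -1.2], [0, 0, -2.4], [0, 0, -3.6], [0, 0, -4.8], [0, 0, -6.0], [0, 0, -7.2], [0, 0, -8.4], [0, 0, -9.6], [0, 0, -10.8], [0, 0, -12.0]], claw=[0, 0, 0, 0, 0, 0, 0, 0, 0, 0])

```text
time_s: 3.4
eef_pos: [0.4847, -0.1372, 0.0874]
eef_rot: [[-0.788, 0.615, 0.002], [0.615, 0.788, -0.001], [-0.002, 0.001, -1.0]]
force: [-0.3, -0.5, 0.3]
gripper_width: -0.004
finger_force: 0.0
```

```bash
python3 - <<'E'
from plant import *
import cv2,numpy as np
o=get_obs();print(np.round(o["eef_pos"],4),np.round(o["q"],2),np.round(o["force"],1))
c=capture("wrist");cv2.imwrite("pics/w1.png",c["color"][:,:,::-1])
E
```

```text
[ 0.4847 -0.1372  0.0874] [-0.28  0.13 -0.36  1.08 -0.    0.39] [-0.3 -0.5  0.3]
```

View pics/w1.png

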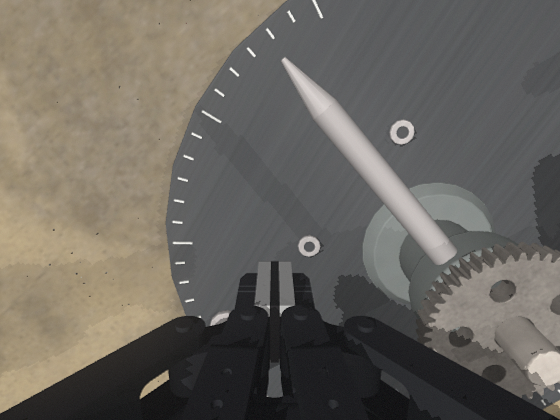

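The finger isn't touching the bar: the pointer tip is at (285,62) and the finger has passed it. I'll check whether the bar moved and how high the fingertips really are.

```bash
python3 - <<'E'
from plant import *
import cv2,numpy as np
from h import *
o=get_obs();c=capture("wrist");M=np.linalg.inv(c["mount"]);R=np.array(o["eef_rot"])
def pr(x): u=c["mtx"]@(M@np.r_[x,1])[:3];return (u[:2]/u[2]).round()
for z in (0,.006,.015,.025,.035):print(z,pr([0,0,z]),pr([-.011,0,z]),pr([.011,0,z]))
p=pickle.load(open("p.pkl","rb"))
for q in np.arange(-.6,.3,.1):
    p[3]=q;print(round(q,1),pr(R.T@(model(p)["tip"]-o["eef_pos"])))
s=capture("scene");cv2.imwrite("pics/s1.png",cv2.resize(s["color"][130:330,200:480,::-1],(784,560),interpolation=cv2.INTER_CUBIC))
E
```

```text
0 [276. 281.] [276. 304.] [276. 257.]
0.006 [276. 274.] [276. 297.] [276. 251.]
0.015 [276. 265.] [276. 287.] [276. 243.]
0.025 [276. 256.] [276. 277.] [276. 235.]
0.035 [276. 248.] [276. 268.] [276. 228.]
-0.6 [377. -13.]
-0.5 [343.   7.]
-0.4 [311.  30.]
-0.3 [282.  55.]
-0.2 [257.  82.]
-0.1 [236. 111.]
-0.0 [218. 140.]
0.1 [204. 169.]
0.2 [193. 199.]
```

View pics/s1.png

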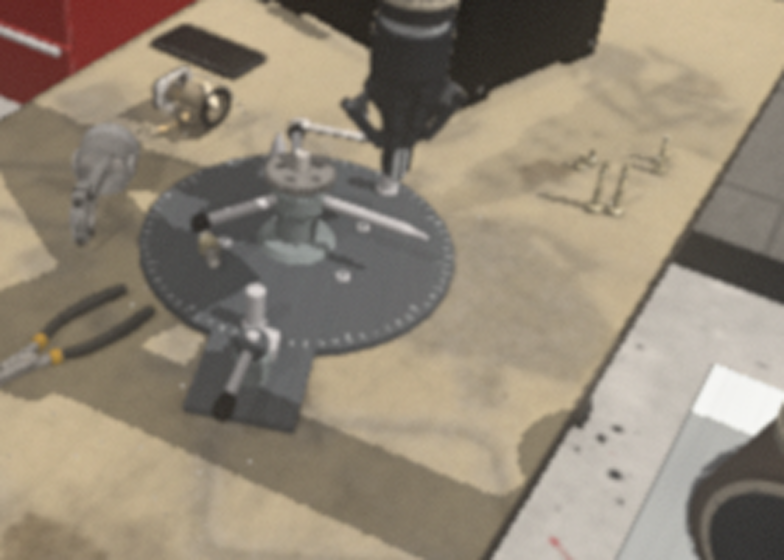

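```bash
python3 - <<'E'
from h import *
d=pickle.load(open("d.pkl","rb"))["scene"]
for z in (.05,.06,.07,.08,.09,.1):print(z,((proj(d,np.array([.4847,-.1372,z]))-[200,130])*2.8).round())
E
python3 - <<'E'
from plant import *
import cv2
s=capture("scene")
cv2.imwrite("pics/s2.png",cv2.resize(s["color"][155:215,310:380,::-1],(700,600),interpolation=cv2.INTER_CUBIC))
E
```

```text
0.05 [388. 202.]
0.06 [389. 194.]
0.07 [390. 186.]
0.08 [391. 178.]
0.09 [392. 170.]
0.1 [393. 161.]
```

View pics/s2.png

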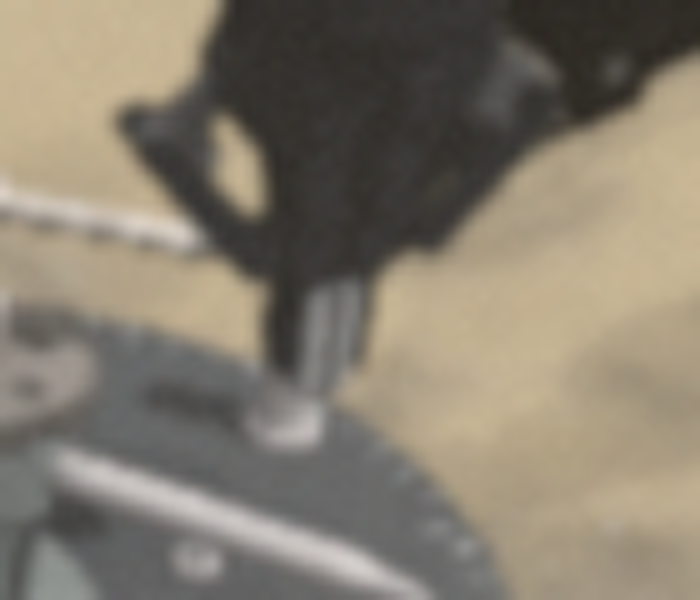

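The fingertip in the crop, at (320,395), works out at z ≈ 0.08. Shut, the tips reach only about 7 mm past the TCP, so the finger passed over the bar. The pointer is unmoved at q ≈ -0.3. I'll go back high, come down to TCP z 0.069 at radius 105 mm, and sweep again.

```bash
python3 - <<'E'
from plant import *
from h import *
p=pickle.load(open("p.pkl","rb"));o=get_obs()
def T(A,z=.069): 
    r=[]
    for a in A:
        xy,y=fing(p,a,.105);r.append((xy,z,y))
    return r
t0=T([170])[0]
rows(np.array(o["eef_pos"]),np.array(o["eef_rot"]),[(o["eef_pos"][:2],.16,fing(p,232)[1]),(t0[0],.16,t0[2]),t0])
print();rows(*nom(*t0),T(range(176,231,6)))
E
```

```text
[-0.0, 0.0, -1.84] [0.01, 0.01, -0.05]
[2.13, 1.54, -1.84] [0.01, 0.01, 12.35]
[2.13, 1.54, 0.44] [0.01, 0.01, 12.35]

[-0.28, -0.03, 0.0] [0.0, 0.0, -1.2]
[-0.56, -0.03, 0.0] [0.0, 0.0, -2.4]
[-0.83, -0.0, 0.0] [0.0, 0.0, -3.6]
[-1.1, 0.05, 0.0] [0.0, 0.0, -4.8]
[-1.37, 0.14, 0.0] [0.0, 0.0, -6.0]
[-1.62, 0.25, 0.0] [0.0, 0.0, -7.2]
[-1.87, 0.39, 0.0] [0.0, 0.0, -8.4]
[-2.09, 0.55, 0.0] [0.0, 0.0, -9.6]
[-2.3, 0.74, 0.0] [0.0, 0.0, -10.8]
[-2.49, 0.94, 0.0] [0.0, 0.0, -12.0]
```

arm_command(xyz=[[0, 0, -0.9], [0, 0, -1.8], [0.5, 0.4, -1.8], [1.0, 0.8, -1.8], [1.6, 1.2, -1.8], [2.13, 1.54, -1.8], [2.13, 1.54, -1.8], [2.13, 1.54, -1.0], [2.13, 1.54, -0.2], [2.13, 1.54, 0.44]], rot=[[0, 0, 0], [0, 0, 2], [0, 0, 4], [0, 0, 6], [0, 0, 8], [0, 0, 10], [0, 0, 12], [0, 0, 12.35], [0, 0, 12.35], [0, 0, 12.35]], claw=[0, 0, 0, 0, 0, 0, 0, 0, 0, 0])

```text
time_s: 4.85
eef_pos: [0.4542, -0.035, 0.0674]
eef_rot: [[0.173, 0.985, 0.0], [0.985, -0.173, 0.0], [0.0, 0.0, -1.0]]
force: [0.1, 0.1, 0.0]
gripper_width: -0.005
finger_force: 0.0
```

arm_command(xyz=[[0, 0, 0], [-0.28, -0.03, 0], [-0.56, -0.03, 0], [-0.83, 0, 0], [-1.1, 0.05, 0]], rot=[[0, 0, 0], [0, 0, -1.2], [0, 0, -2.4], [0, 0, -3.6], [0, 0, -4.8]], claw=[0, 0, 0, 0, 0])

```text
time_s: 5.48
eef_pos: [0.4497, -0.079, 0.0698]
eef_rot: [[-0.247, 0.969, 0.002], [0.969, 0.247, 0.001], [0.0, 0.002, -1.0]]
force: [1.8, 2.0, -0.5]
gripper_width: -0.0
finger_force: 0.8
```

```bash
python3 - <<'E'
from plant import *
from h import *
import cv2
p=pickle.load(open("p.pkl","rb"));o=get_obs();c=capture("wrist");R=np.array(o["eef_rot"]);M=np.linalg.inv(c["mount"])
def pr(x): u=c["mtx"]@(M@np.r_[x,1])[:3];return (u[:2]/u[2]).round()
for q in np.arange(-.4,.4,.1):
    p[3]=q;print(round(q,1),pr(R.T@(model(p)["tip"]-o["eef_pos"])))
cv2.imwrite("pics/w2.png",c["color"][:,:,::-1])
E
```

```text
-0.4 [199. 239.]
-0.3 [194. 270.]
-0.2 [192. 300.]
-0.1 [193. 329.]
-0.0 [198. 356.]
0.1 [205. 381.]
0.2 [215. 405.]
0.3 [227. 427.]
```

View pics/w2.png

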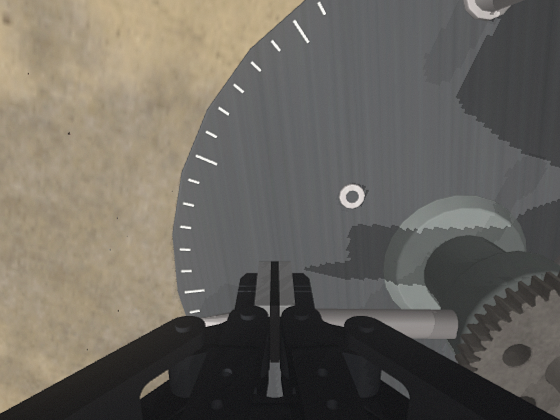

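In this view the bar runs right behind the finger at row ~320 and is being pushed, with about 2 N of force. I'll carry on sweeping to 254°, then to 302°.

arm_command(xyz=[[-0.28, -0.03, 0], [-0.56, -0.03, 0], [-0.83, 0, 0], [-1.1, 0.05, 0], [-1.37, 0.14, 0], [-1.62, 0.25, 0], [-1.87, 0.39, 0], [-2.09, 0.55, 0], [-2.3, 0.74, 0], [-2.49, 0.94, 0]], rot=[[0, 0, -1.2], [0, 0, -2.4], [0, 0, -3.6], [0, 0, -4.8], [0, 0, -6.0], [0, 0, -7.2], [0, 0, -8.4], [0, 0, -9.6], [0, 0, -10.8], [0, 0, -12.0]], claw=[0, 0, 0, 0, 0, 0, 0, 0, 0, 0])

```text
time_s: 6.78
eef_pos: [0.5103, -0.1665, 0.0694]
eef_rot: [[-0.962, 0.273, 0.001], [0.273, 0.962, -0.0], [-0.001, -0.0, -1.0]]
force: [-1.1, 1.1, -0.3]
gripper_width: -0.002
finger_force: 0.8
```

arm_command(xyz=[[-0.28, -0.03, 0], [-0.56, -0.03, 0], [-0.83, 0, 0], [-1.1, 0.05, 0], [-1.37, 0.14, 0], [-1.62, 0.25, 0], [-1.87, 0.39, 0], [-2.09, 0.55, 0], [-2.09, 0.55, 0]], rot=[[0, 0, -1.2], [0, 0, -2.4], [0, 0, -3.6], [0, 0, -4.8], [0, 0, -6.0], [0, 0, -7.2], [0, 0, -8.4], [0, 0, -9.6], [0, 0, -9.6]], claw=[0, 0, 0, 0, 0, 0, 0, 0, 0])

```text
time_s: 7.9
eef_pos: [0.5972, -0.1678, 0.0691]
eef_rot: [[-0.848, -0.53, 0.001], [-0.53, 0.848, -0.0], [-0.001, -0.001, -1.0]]
force: [-0.1, 0.1, 0.1]
gripper_width: -0.002
finger_force: 0.0
```

```bash
cat > meas.py <<'E'
from plant import *
from h import *
import cv2
p=pickle.load(open("p.pkl","rb"))
def bright(c,X):
    g=cv2.cvtColor(c["color"],cv2.COLOR_RGB2GRAY).astype(np.float32)
    uv=np.array([proj(c,x) for x in X],np.float32)
    return cv2.remap(g,uv[:,0][:,None],uv[:,1][:,None],cv2.INTER_LINEAR).ravel()
def pts(a,rs): return [np.array([p[0]+r*np.cos(a),p[1]+r*np.sin(a),.076]) for r in rs]
C={n:capture(n) for n in("top","scene")}
for n,c in C.items():
  for nm,off,rs in(("b+120",120,(.045,.06,.07,.08,.09)),("b-120",-120,(.045,.06,.07,.08,.09)),("ptr",0,(.05,.06,.07,.08,.09,.1,.11,.12))):
    A=np.arange(180,340,.5)
    I=np.array([bright(c,pts(np.deg2rad(a+off),rs)) for a in A])   # angle x radius
    k=10
    s=np.array([np.median(I[max(i-3,0):i+4].mean(0)-(I[max(i-16,0)]+I[min(i+16,len(A)-1)])/2) for i in range(len(A))])
    j=np.argsort(-s)[:6];print(n,nm,[(A[i],int(s[i])) for i in j])
cv2.imwrite("pics/t3.png",cv2.resize(C["top"]["color"][130:300,230:430,::-1],(700,595),interpolation=cv2.INTER_CUBIC))
E
python3 meas.py
```

```text
top b+120 [(np.float64(305.0), 35), (np.float64(304.5), 34), (np.float64(305.5), 33), (np.float64(304.0), 33), (np.float64(306.0), 31), (np.float64(303.5), 29)]
top b-120 [(np.float64(302.5), 76), (np.float64(302.0), 75), (np.float64(303.0), 75), (np.float64(301.5), 72), (np.float64(303.5), 72), (np.float64(304.0), 68)]
top ptr [(np.float64(182.5), 40), (np.float64(183.0), 39), (np.float64(182.0), 38), (np.float64(183.5), 38), (np.float64(184.0), 36), (np.float64(181.5), 34)]
scene b+120 [(np.float64(306.5), 57), (np.float64(307.0), 57), (np.float64(307.5), 55), (np.float64(306.0), 55), (np.float64(308.0), 54), (np.float64(308.5), 53)]
scene b-120 [(np.float64(303.0), 65), (np.float64(302.5), 65), (np.float64(302.0), 64), (np.float64(303.5), 63), (np.float64(301.5), 62), (np.float64(304.0), 59)]
scene ptr [(np.float64(299.5), 49), (np.float64(300.0), 49), (np.float64(300.5), 48), (np.float64(299.0), 46), (np.float64(301.0), 45), (np.float64(301.5), 41)]
```

The bar now reads about 302.7° against a commanded 302°, and the goal is 311.5°. So I push about 8.7° more, slowly.

arm_command(xyz=[[-0.1, -0.01, 0], [-0.2, -0.02, 0], [-0.3, -0.03, 0], [-0.36, -0.03, 0], [-0.4, -0.03, 0], [-0.4, -0.03, 0], [-0.4, -0.03, 0]], rot=[[0, 0, -0.4], [0, 0, -0.8], [0, 0, -1.3], [0, 0, -1.6], [0, 0, -1.7], [0, 0, -1.7], [0, 0, -1.7]], claw=[0, 0, 0, 0, 0, 0, 0])

```text
time_s: 8.88
eef_pos: [0.6106, -0.1605, 0.0679]
eef_rot: [[-0.759, -0.651, 0.0], [-0.651, 0.759, 0.001], [-0.0, 0.0, -1.0]]
force: [-0.2, 0.1, 0.4]
gripper_width: -0.002
finger_force: 0.0
```

```bash
python3 meas.py
```

```text
top b+120 [(np.float64(311.0), 72), (np.float64(310.5), 71), (np.float64(311.5), 70), (np.float64(310.0), 70), (np.float64(312.0), 68), (np.float64(309.5), 67)]
top b-120 [(np.float64(310.5), 76), (np.float64(310.0), 76), (np.float64(309.5), 74), (np.float64(311.0), 74), (np.float64(191.0), 72), (np.float64(190.5), 71)]
top ptr [(np.float64(190.5), 70), (np.float64(190.0), 70), (np.float64(191.0), 69), (np.float64(189.5), 67), (np.float64(191.5), 66), (np.float64(189.0), 62)]
scene b+120 [(np.float64(313.0), 87), (np.float64(312.5), 86), (np.float64(313.5), 86), (np.float64(314.0), 83), (np.float64(312.0), 83), (np.float64(314.5), 81)]
scene b-120 [(np.float64(193.0), 87), (np.float64(192.5), 86), (np.float64(193.5), 86), (np.float64(194.0), 83), (np.float64(192.0), 83), (np.float64(194.5), 81)]
scene ptr [(np.float64(189.0), 59), (np.float64(189.5), 59), (np.float64(190.0), 58), (np.float64(188.5), 57), (np.float64(190.5), 56), (np.float64(188.0), 56)]
```

The bar is at about 310.5–311°, within about 2.5 mm of the goal. I'll back off and lift, check it with an unobstructed view, and plan the lever push.

arm_command(xyz=[[0.3, 0, 0], [0.7, 0, 0], [0.7, 0, -0.8], [0.7, 0, -1.6], [0.7, 0, -2.4], [0.7, 0, -2.4]], rot=[[0, 0, 0], [0, 0, 0], [0, 0, 0], [0, 0, 0], [0, 0, 0], [0, 0, 0]], claw=[0, 0, 0, 0, 0, 0])

```text
time_s: 9.72
eef_pos: [0.5899, -0.1801, 0.1672]
eef_rot: [[-0.76, -0.65, 0.005], [-0.65, 0.76, -0.002], [-0.003, -0.004, -1.0]]
force: [0.0, -0.1, 0.1]
gripper_width: 0.0
finger_force: 0.0
```

```bash
cat > lev.py <<'E'
from plant import *
from h import *
p=pickle.load(open("p.pkl","rb"));pv=model(p)["pv"];o=get_obs()
def L(a,z=.05):
    xy,y=fing(pv,a,.055,.018);return (xy,z,y+np.pi)
E
python3 - <<'E'
from lev import *
s=L(88);print(s)
rows(np.array(o["eef_pos"]),np.array(o["eef_rot"]),[(s[0],.17,s[2]),s])
print();rows(*nom(*s),[L(a) for a in range(94,155,6)]);
print(o["q"])
E
python3 meas.py
```

```text
((np.float64(0.5007271885596958), np.float64(0.17455652370937755)), 0.05, np.float64(3.1066860685499065))
[-4.07, 8.18, -0.1] [-0.04, 0.05, 8.51]
[-4.07, 8.2, 2.9] [-0.04, 0.05, 8.51]

[0.15, 0.04, 0.0] [0.0, 0.0, -1.2]
[0.3, 0.06, 0.0] [0.0, 0.0, -2.4]
[0.45, 0.07, 0.0] [0.0, 0.0, -3.6]
[0.6, 0.06, 0.0] [0.0, 0.0, -4.8]
[0.75, 0.04, 0.0] [0.0, 0.0, -6.0]
[0.89, 0.0, 0.0] [0.0, 0.0, -7.2]
[1.04, -0.05, 0.0] [0.0, 0.0, -8.4]
[1.17, -0.12, 0.0] [0.0, 0.0, -9.6]
[1.3, -0.2, 0.0] [0.0, 0.0, -10.8]
[1.42, -0.3, 0.0] [0.0, 0.0, -12.0]
[1.52, -0.4, 0.0] [0.0, 0.0, -13.2]
[-2.96252967e-01  3.02238139e-01  3.50950705e-02  1.29847580e+00
 -7.37492516e-05 -1.00437125e+00]
top b+120 [(np.float64(190.5), 78), (np.float64(191.0), 78), (np.float64(190.0), 77), (np.float64(191.5), 75), (np.float64(189.5), 73), (np.float64(192.0), 70)]
top b-120 [(np.float64(310.5), 76), (np.float64(310.0), 75), (np.float64(311.0), 74), (np.float64(309.5), 73), (np.float64(311.5), 70), (np.float64(309.0), 69)]
top ptr [(np.float64(310.5), 79), (np.float64(311.0), 78), (np.float64(310.0), 77), (np.float64(311.5), 75), (np.float64(309.5), 74), (np.float64(190.5), 70)]
scene b+120 [(np.float64(310.5), 30), (np.float64(310.0), 30), (np.float64(311.0), 29), (np.float64(311.5), 29), (np.float64(309.5), 29), (np.float64(312.5), 29)]
scene b-120 [(np.float64(309.0), 63), (np.float64(309.5), 62), (np.float64(308.5), 62), (np.float64(310.0), 62), (np.float64(308.0), 60), (np.float64(310.5), 60)]
scene ptr [(np.float64(189.0), 58), (np.float64(189.5), 58), (np.float64(190.0), 57), (np.float64(188.5), 56), (np.float64(190.5), 56), (np.float64(188.0), 54)]
```

```bash
python3 - <<'E'
from plant import *
from h import *
import cv2
p=pickle.load(open("p.pkl","rb"));o=get_obs();c=capture("wrist");R=np.array(o["eef_rot"]);M=np.linalg.inv(c["mount"])
def pr(x): u=c["mtx"]@(M@np.r_[R.T@(x-o["eef_pos"]),1])[:3];return (u[:2]/u[2]).round()
print("cone",pr(model(p)["p290"]),"axis at bar height",pr(model(p)["p290"]+[0,0,.017]),"sp",pr(model(p)["sp"]-[0,0,.052]))
for a in np.arange(306,316,1.):
    p[3]=np.deg2rad(a-180)-p[2];print(a,pr(model(p)["tip"]))
cv2.imwrite("pics/w4.png",c["color"][:,:,::-1])
E
sed -i 's/^C={n:capture(n).*/C=pickle.load(open("d.pkl","rb"))/;s/np.arange(180,340,.5)/np.arange(160,210,.5)/' meas.py; cp meas.py m0.py; python3 m0.py
```

```text
cone [227. 271.] axis at bar height [224. 282.] sp [426. 280.]
306.0 [224. 265.]
307.0 [224. 268.]
308.0 [224. 271.]
309.0 [224. 274.]
310.0 [224. 278.]
311.0 [224. 281.]
312.0 [224. 284.]
313.0 [224. 287.]
314.0 [225. 290.]
315.0 [225. 293.]
top b+120 [(np.float64(185.0), 51), (np.float64(185.5), 51), (np.float64(184.5), 50), (np.float64(186.0), 49), (np.float64(184.0), 48), (np.float64(186.5), 46)]
top b-120 [(np.float64(184.0), 45), (np.float64(183.5), 44), (np.float64(184.5), 44), (np.float64(183.0), 42), (np.float64(185.0), 41), (np.float64(182.5), 39)]
top ptr [(np.float64(183.5), 71), (np.float64(184.0), 71), (np.float64(183.0), 69), (np.float64(184.5), 69), (np.float64(182.5), 65), (np.float64(185.0), 64)]
scene b+120 [(np.float64(181.5), 10), (np.float64(181.0), 10), (np.float64(182.0), 10), (np.float64(182.5), 9), (np.float64(180.5), 9), (np.float64(180.0), 9)]
scene b-120 [(np.float64(185.5), 40), (np.float64(185.0), 40), (np.float64(186.0), 40), (np.float64(184.5), 39), (np.float64(186.5), 39), (np.float64(184.0), 37)]
scene ptr [(np.float64(183.5), 75), (np.float64(183.0), 74), (np.float64(184.0), 73), (np.float64(182.5), 71), (np.float64(184.5), 69), (np.float64(182.0), 67)]
```

View pics/w4.png

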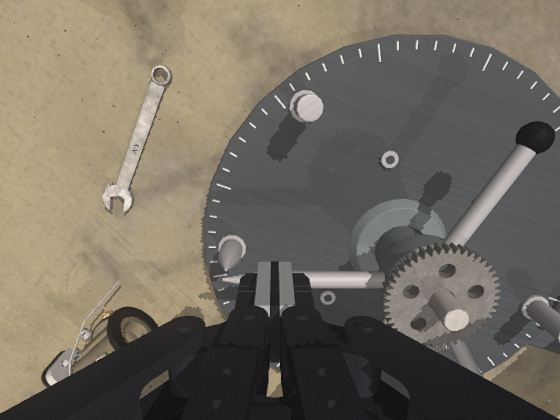

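The pointer tip is at (221,279) and the cone apex at (226,270), right where the fit puts them. That gives bar ≈ 310.3°, or about 2.5 mm off, well inside 8 mm. The post at (307,106) is flat. Now to the lever.

arm_command(xyz=[[-0.5, 1.0, -0.1], [-1.0, 2.0, -0.1], [-1.5, 3.0, -0.1], [-2.0, 4.0, -0.1], [-2.5, 5.0, -0.1], [-3.0, 6.0, -0.1], [-3.5, 7.0, -0.1], [-4.07, 8.2, -0.1], [-4.07, 8.2, -0.1], [-4.07, 8.2, -0.1]], rot=[[0, 0, 1], [0, 0, 2], [0, 0, 3], [0, 0, 4], [0, 0, 5], [0, 0, 6], [0, 0, 7], [0, 0, 8], [0, 0, 8.5], [0, 0, 8.5]], claw=[0, 0, 0, 0, 0, 0, 0, 0, 0, 0])

```text
time_s: 11.12
eef_pos: [0.4983, 0.1763, 0.1666]
eef_rot: [[-1.0, 0.031, -0.002], [0.031, 1.0, -0.001], [0.002, -0.001, -1.0]]
force: [0.5, -0.1, 0.5]
gripper_width: -0.002
finger_force: 0.0
```

arm_command(xyz=[[0, 0, 0.8], [0, 0, 1.6], [0, 0, 2.4], [0, 0, 2.9], [0, 0, 2.9]], rot=[[0, 0, 0], [0, 0, 0], [0, 0, 0], [0, 0, 0], [0, 0, 0]], claw=[0, 0, 0, 0, 0])

```text
time_s: 11.75
eef_pos: [0.4977, 0.1746, 0.0498]
eef_rot: [[-0.999, 0.033, -0.004], [0.033, 0.999, -0.002], [0.004, -0.002, -1.0]]
force: [0.2, 0.7, -0.1]
gripper_width: -0.001
finger_force: 0.0
```

arm_command(xyz=[[0.15, 0.04, 0], [0.3, 0.06, 0], [0.45, 0.07, 0], [0.6, 0.06, 0], [0.75, 0.04, 0], [0.89, 0, 0], [1.04, -0.05, 0], [1.17, -0.12, 0], [1.3, -0.2, 0], [1.42, -0.3, 0]], rot=[[0, 0, -1.2], [0, 0, -2.4], [0, 0, -3.6], [0, 0, -4.8], [0, 0, -6.0], [0, 0, -7.2], [0, 0, -8.4], [0, 0, -9.6], [0, 0, -10.8], [0, 0, -12.0]], claw=[0, 0, 0, 0, 0, 0, 0, 0, 0, 0])

```text
time_s: 13.0
eef_pos: [0.4435, 0.1659, 0.0536]
eef_rot: [[-0.525, -0.851, 0.003], [-0.851, 0.525, 0.001], [-0.003, -0.002, -1.0]]
force: [2.0, 0.1, 1.6]
gripper_width: 0.002
finger_force: 0.8
```

```bash
python3 - <<'E'
from lev import *
print(o["force"],o["q"])
s=L(148);rows(*nom(*s),[L(a) for a in list(range(154,185,6))+[186,187,188,189,190]])
E
```

```text
[2.00318242 0.14089128 1.55043392] [ 3.58046889e-01  9.32771929e-02 -4.79418316e-01  9.94804722e-01
 -9.58746937e-06 -6.59621059e-01]
[0.15, 0.04, 0.0] [0.0, 0.0, -1.2]
[0.3, 0.06, 0.0] [0.0, 0.0, -2.4]
[0.45, 0.07, 0.0] [0.0, 0.0, -3.6]
[0.6, 0.06, 0.0] [0.0, 0.0, -4.8]
[0.75, 0.04, 0.0] [0.0, 0.0, -6.0]
[0.89, 0.0, 0.0] [0.0, 0.0, -7.2]
[0.94, -0.01, 0.0] [0.0, 0.0, -7.6]
[0.97, -0.02, 0.0] [0.0, 0.0, -7.8]
[0.99, -0.03, 0.0] [0.0, 0.0, -8.0]
[1.01, -0.04, 0.0] [0.0, 0.0, -8.2]
[1.04, -0.05, 0.0] [0.0, 0.0, -8.4]
```

The lever is in contact (2 N). I'll go on to 180°, 4 mm lower for a surer hold.

arm_command(xyz=[[0.07, 0.02, 0.1], [0.15, 0.04, 0.1], [0.3, 0.06, 0.1], [0.45, 0.07, 0.1], [0.6, 0.06, 0.1], [0.75, 0.04, 0.1], [0.82, 0.02, 0.1], [0.82, 0.02, 0.1]], rot=[[0, 0, -0.6], [0, 0, -1.2], [0, 0, -2.4], [0, 0, -3.6], [0, 0, -4.8], [0, 0, -6.0], [0, 0, -6.6], [0, 0, -6.6]], claw=[0, 0, 0, 0, 0, 0, 0, 0])

```text
time_s: 14.0
eef_pos: [0.4248, 0.1383, 0.049]
eef_rot: [[0.018, -1.0, 0.002], [-1.0, -0.018, 0.001], [-0.001, -0.002, -1.0]]
force: [-0.4, -0.3, -0.1]
gripper_width: -0.006
finger_force: 0.1
```

arm_command(xyz=[[0.03, 0, 0], [0.06, 0, 0], [0.08, 0, 0], [0.08, 0, 0]], rot=[[0, 0, -0.2], [0, 0, -0.4], [0, 0, -0.6], [0, 0, -0.6]], claw=[0, 0, 0, 0])

```text
time_s: 14.5
eef_pos: [0.4241, 0.1352, 0.048]
eef_rot: [[0.072, -0.997, -0.0], [-0.997, -0.072, -0.0], [0.0, 0.0, -1.0]]
force: [-0.6, 1.4, 1.2]
gripper_width: -0.004
finger_force: 0.5
```

```bash
cat > ml.py <<'E'
from plant import *
from h import *
import cv2
p=pickle.load(open("p.pkl","rb"));pv=model(p)["pv"]
A=np.arange(90,215,.5)
for n in("top","scene"):
    c=capture(n);g=cv2.cvtColor(c["color"],cv2.COLOR_RGB2GRAY).astype(np.float32)
    I=[]
    for a in np.deg2rad(A):
        uv=np.array([proj(c,pv+[r*np.cos(a),r*np.sin(a),.003]) for r in(.022,.03,.038,.046,.054,.06)],np.float32)
        I.append(cv2.remap(g,uv[:,:1].copy(),uv[:,1:].copy(),1).ravel())
    I=np.array(I);s=[np.median(I[max(i-4,0):i+5].mean(0)-(I[max(i-30,0)]+I[min(i+30,len(A)-1)])/2) for i in range(len(A))]
    print(n,[(A[i],int(s[i])) for i in np.argsort(s)[::-1][:5]])
E
python3 ml.py; python3 -c "
from lev import *
print(o['eef_pos'],o['force'],np.rad2deg(p[2]+1.309+1.57))"
```

```text
top [(np.float64(201.0), 28), (np.float64(201.5), 28), (np.float64(202.0), 28), (np.float64(200.5), 28), (np.float64(202.5), 28)]
scene [(np.float64(172.5), 30), (np.float64(172.0), 30), (np.float64(171.5), 30), (np.float64(173.0), 30), (np.float64(171.0), 29)]
[0.42414719 0.13526252 0.04792264] [-1.10083649  1.35565844  0.2321944 ] 186.42295681165908
```

arm_command(xyz=[[0.02, 0, 0], [0.04, 0, 0], [0.06, 0, 0], [0.06, 0, 0]], rot=[[0, 0, -0.2], [0, 0, -0.3], [0, 0, -0.5], [0, 0, -0.5]], claw=[0, 0, 0, 0])

```text
time_s: 15.1
eef_pos: [0.4242, 0.1328, 0.0479]
eef_rot: [[0.116, -0.993, -0.0], [-0.993, -0.116, -0.0], [0.0, 0.0, -1.0]]
force: [-0.9, 0.6, 0.2]
gripper_width: 0.001
finger_force: 0.5
```

arm_command(xyz=[[0.02, 0, 0], [0.04, 0, 0], [0.04, 0, 0]], rot=[[0, 0, 0], [0, 0, 0], [0, 0, 0]], claw=[0, 0, 0])

```text
time_s: 15.48
eef_pos: [0.4246, 0.1312, 0.048]
eef_rot: [[0.115, -0.993, 0.0], [-0.993, -0.115, -0.0], [0.0, 0.0, -1.0]]
force: [-0.5, 1.3, -0.1]
gripper_width: 0.002
finger_force: 0.5
```

arm_command(xyz=[[0.03, 0, 0], [0.05, 0, 0], [0.05, 0, 0]], rot=[[0, 0, 0], [0, 0, 0], [0, 0, 0]], claw=[0, 0, 0])

```text
time_s: 15.85
eef_pos: [0.4246, 0.1305, 0.048]
eef_rot: [[0.116, -0.993, -0.001], [-0.993, -0.116, 0.003], [-0.003, 0.0, -1.0]]
force: [-1.4, 7.2, -1.1]
gripper_width: 0.001
finger_force: 3.5
```

arm_command(xyz=[[0.03, 0, 0], [0.05, 0, 0], [0.05, 0, 0]], rot=[[0, 0, 0], [0, 0, 0], [0, 0, 0]], claw=[0, 0, 0])

```text
time_s: 16.23
eef_pos: [0.4246, 0.1303, 0.0481]
eef_rot: [[0.117, -0.993, -0.001], [-0.993, -0.117, 0.008], [-0.008, 0.0, -1.0]]
force: [-3.7, 14.2, -0.6]
gripper_width: -0.002
finger_force: 7.1
```

The force rose to 7 and then 14 N with no further travel, so the lever is at its stop. I'll back off and lift clear.

arm_command(xyz=[[-0.3, 0, 0], [-0.7, 0, 0], [-0.7, 0, -0.8], [-0.7, 0, -1.6], [-0.7, 0, -2.4], [-0.7, 1.0, -3.0], [-0.7, 2.0, -3.0], [-0.7, 3.0, -3.0], [-0.7, 4.0, -3.0], [-0.7, 4.0, -3.0]], rot=[[0, 0, 0], [0, 0, 0], [0, 0, 0], [0, 0, 0], [0, 0, 0], [0, 0, 0], [0, 0, 0], [0, 0, 0], [0, 0, 0], [0, 0, 0]], claw=[0, 0, 0, 0, 0, 0, 0, 0, 0, 0])

```text
time_s: 17.48
eef_pos: [0.2612, 0.1366, 0.1683]
eef_rot: [[0.117, -0.993, 0.001], [-0.993, -0.117, -0.0], [0.0, -0.001, -1.0]]
force: [0.8, -0.3, -0.3]
gripper_width: -0.0
finger_force: 0.0
```

```bash
python3 ml.py; sed 's/^C=.*/C={n:capture(n) for n in("top","scene")}/;s/np.arange(160,210,.5)/np.arange(295,325,.5)/' m0.py > m1.py; python3 m1.py | cut -c1-90
```

```text
top [(np.float64(185.5), 73), (np.float64(185.0), 73), (np.float64(186.0), 73), (np.float64(184.5), 72), (np.float64(186.5), 72)]
scene [(np.float64(183.5), 115), (np.float64(183.0), 114), (np.float64(184.0), 113), (np.float64(182.5), 113), (np.float64(184.5), 111)]
top b+120 [(np.float64(311.0), 67), (np.float64(310.5), 67), (np.float64(311.5), 66), (np.
top b-120 [(np.float64(310.5), 70), (np.float64(310.0), 70), (np.float64(309.5), 69), (np.
top ptr [(np.float64(310.5), 74), (np.float64(311.0), 73), (np.float64(310.0), 72), (np.fl
scene b+120 [(np.float64(313.0), 89), (np.float64(312.5), 88), (np.float64(313.5), 88), (n
scene b-120 [(np.float64(309.0), 68), (np.float64(309.5), 67), (np.float64(308.5), 67), (n
scene ptr [(np.float64(310.0), 18), (np.float64(309.5), 18), (np.float64(310.5), 17), (np.
```

The lever reads about 185°, with the stop at 186.4° confirmed by force. The pointer is unchanged at about 310.5°. Handing in.

```bash
python3 -c "
from plant import *
print(hand_in())"
```

```text
the job is handed in; nothing more can be done
None
```

The job is handed in, verdict not shown: by my measurements the pointer stands over the cone-topped post (290° position) about 2.5 mm off, the lever was pushed to its stop (14 N peak), and the robot is clear; the loose parts were not re-measured, and my first sweep passed over the bar because the tips sat higher than stated.

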